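# Hang the capsule pail on its hook

### The arm

A 6-joint arm with a two-finger parallel gripper is mounted at the origin on the work surface. World frame = base frame: x ahead of the robot, y to its left, z up, the work surface at z = 0. Lengths are in m, angles in rad, forces in N, time in s.
With the tool pointing down it reaches from about 0.325 to 0.775 m from the base axis. Payload 5.5 kg.
Tool frame: the origin (TCP) lies midway between the tips of the shut fingers; the grasp point (between the pads) lies 19 mm behind it (bot.hold_point_z is the distance from the TCP to the grasp point, in m); z points along the fingers, y is the line along which they close (so a half turn about z gives the same grasp; the last joint's range is limited). The gripper opens to 88 mm and grips with 3 to 60 N. Pads are 20 mm wide; open, the fingers measure 115 mm over their backs; the gripper's body (75 mm by 178 mm) begins 61 mm behind the grasp point.
Start: joints at [-1.402, 0.091, 1.231, -0, 1.82, -0.057], TCP at [0.134, -0.585, 0.223] pointing down, gripper open.
Joint ranges: [-2.87, 2.87], [-0.86, 2.18], [0.17, 2.46], [-1.51, 4.65], [0.06, 2.69], [-2.65, 2.65]. Speed limits (rad/s): [2.57, 2.57, 3.01, 3.14, 3.14, 3.14].

### API

Orientations are given as a unit quaternion [w, x, y, z].
In Python, from workcell import get_state, vision, order, bot gives the robot as it stands.
- The arm moves only by the shell command python3 -m crank 'ROWS'. ROWS is JSON, a list of rows, each a list of 3 entries, a list of its own where there are three numbers: the shift along the tool's x, y, z in mm, then the turn, a rotation vector about the tool's x, y, z in degrees, then the finger opening in mm, from 0 to 87.8. In form: [[[dx, dy, dz], [rx, ry, rz], fingers], ...]. A call has 1 to 8 rows; each row is the pose to reach, as a shift and turn from the pose commanded when the call began, along the tool's axes at that moment; what a row does not reach only later rows make up. A row lasts 1/12 s, in which the tool goes at most 41.7 mm and 7.16 degrees, less where a joint would pass 70% of its speed; a pose out of reach is approached as far as the arm can. A call with a gripper value outside its range is refused whole. The fingers move at their own pace and stop on an object; the grip force is fixed at half the most. Time passes only in rows, so rows that repeat a pose let the fingers close. It gives the time, the measured TCP pose, the force, the opening and the grip force at its end, in the units of the state.
- get_state(): the state, without advancing time (a new reading comes with each control period).
- vision.grab_frame(name): name is "side" or "top"; returns (picture, depth): 480x640x3 uint8, red, green, blue; 480x640 float32, m along the optical axis (not along the pixel's ray), 0 where there is no reading.
- vision.camera_info(name): a dict with "camera_matrix" (3x3 intrinsics, pixels), "pose" (4x4, takes a point from camera to world coordinates). Camera axes: x right, y up, looking along -z (the intrinsics and any distortion apply to the point x, -y, -z); pixel columns grow to the right and rows downward; lengths in m; the calibration is good to about 2 mm. A picture is of the moment at which its call begins. camera_info takes no time and is no camera call.
- order.hand_in(): hands the job in; it is judged then, once.
The state is a dict: "time": time; "joint_positions": joint angles; "joint_velocities": joint speeds; "tau": joint torques, N m; "eef_pos": TCP position; "tool_rot": TCP orientation; "ft_force": force on the tool from outside, world axes, zero at the start; "moment": the same for the moment, N m; "gripper_width": finger opening in m; "grip_force": force on a finger pad.
Only numpy, scipy, OpenCV 4.12 (cv2) and the standard library are available. Lean on these libraries where they do the work, as an engineer would, in place of code of your own. Each camera call takes 0.05 s, during which the arm holds its last target. There are 200 camera calls.

### The job

Tidy the coffee counter: swing the folded carrying bail of the little steel capsule pail fully upright while the pail stays standing on the counter, then lift the pail by its bail and hang it level on the twin hook of the stand, the bail lying across both prongs, and leave it hanging still. Never tip the pail so that its capsules could fall out, and leave the other things on the counter where they are.

Things in the scene. Friction and masses are not known exactly. Their poses are not given: they have to be found in the camera images.
- pail: small tapered steel pail with three spent coffee capsules lying on its floor: 76 mm across the foot, 96 mm across the rim, 100 mm tall, about 0.45 kg. Origin: centre of its underside, z up when it stands. The bail swings about its y axis; when it is upright its sleeve is 173 mm above the pail's underside, 73 mm above the rim.
- pail_pivot (a point): point on the pail's centre line midway between the bail's two hinge ears, 88 mm above the pail's underside; axes as the pail's (the hinge axis is y).
- bail_grip (a point): centre of the bail's wooden sleeve (12 mm thick, 40 mm long along this y axis), 85 mm from the hinge axis. The bail is a flat U of 5 mm wire, 112 mm wide at the ears, with the sleeve in the middle of its straight top; bare wire runs straight to 44 mm either side of the centre. About 30 mm lie open between the folded sleeve and the pail's wall.
- bail (a joint): angle of the bail in rad: 0 = folded level out over the side to the pail's -x, 1.57 = upright, more = past upright to the +x side; lowest -0.35. Its hinge is slightly stiff (0.025 N m): the empty bail stays where it is left, while the lifted pail still swings plumb under it.
- hook_seat (a point): middle of the twin hook of a fixed steel stand, 256 mm up: where the sleeve's centre rests once hung. Two prongs (8 mm rod) run along this x axis at y = +-32 mm: the sleeve goes between them, the bare wire lies on them. They point to -x, with upturned tips at x = -24 mm, tops 25 mm above this point; towards +x they rise 16 mm to a cross bar at x = +115 mm. z up.
- stand: the fixed hook stand itself, open to -x: the bail comes in over the prong tips from that side, the prongs then reaching through the bail above the pail's mouth; origin on the counter straight below hook_seat, same axes. Its post stands at x = +115 mm, no higher than the prong tips; its foot plate reaches from x = +10 to +150 mm, 100 mm wide, 12 mm thick.
- mug: bystander: white mug, 72 mm wide, 85 mm tall; origin under its centre.
- spoon: bystander: steel spoon lying down, 150 mm long; origin under its middle.
- canister: bystander: plain steel tin without any bail, 90 mm wide, 110 mm tall; origin under its centre.
- glass: bystander: drinking glass, 72 mm wide, 95 mm tall; origin under its centre.
- tamper: bystander: dark steel coffee tamper, 58 mm wide, 90 mm tall; origin under its centre.

How it is judged:
By the outcome, as a careful person would: the job done as asked, in the order asked, and still so for the second after the job is handed in, with the robot touching nothing.
It also fails if it takes over 72 s, if anything falls off the work surface, if the arm or the gripper's body presses on something with over 40 N, if the wrist force passes 120 N, or if a joint passes its speed limit or range.

## Working session

There is one attempt and no reset: what is moved stays moved. The work goes in short steps, Python scripts to look and compute and a shell command to move; the robot and the scene stay as the last step left them, time stands still between calls to the robot, and variables do not carry over. Pictures are saved under pics/ and viewed, at most 12 in all, crops included, and the job is handed in when it is done.

```bash
mkdir -p pics; cat > h.py <<'E'
import numpy as np, cv2
from workcell import get_state, vision, order, bot
def grab(n,f=None):
    p,d=vision.grab_frame(n)
    if f: cv2.imwrite('pics/'+f,cv2.cvtColor(p,cv2.COLOR_RGB2BGR))
    i=vision.camera_info(n);K=np.array(i['camera_matrix']);T=np.array(i['pose'])
    v,u=np.mgrid[:480,:640]
    X=np.stack([(u-K[0,2])/K[0,0]*d,-(v-K[1,2])/K[1,1]*d,-d],-1)@T[:3,:3].T+T[:3,3]
    X[d==0]=np.nan
    return p,d,X
E
python3 - <<'E'
from h import *
print(get_state())
for n in('side','top'):
    p,d,X=grab(n,n+'1.png'); np.save(n+'X.npy',X); print({k:np.round(v,3).tolist() if not isinstance(v,str) else v for k,v in vision.camera_info(n).items()})
E
```

```text
{'time': 0.0, 'joint_positions': array([-1.40171816e+00,  9.18351115e-02,  1.23186984e+00,  1.07235225e-06,
        1.81979233e+00, -5.67181728e-02]), 'joint_velocities': array([-4.63779047e-04, -1.60495631e-03,  1.21480491e-03, -5.73422734e-04,
        6.33127338e-05, -5.06150186e-04]), 'tau': array([ 4.69333841e-03, -4.46441460e+01, -4.06442535e+01,  7.00715021e-02,
        2.92436552e-02, -1.40623274e-04]), 'eef_pos': array([ 0.13426804, -0.58448253,  0.22153016]), 'tool_rot': array([-9.50840752e-04,  9.93633303e-01,  1.12658568e-01, -5.29539128e-05]), 'ft_force': array([ 0.49391172, -0.08049492,  0.11786396]), 'moment': array([-0.01343245,  0.02220215,  0.02787821]), 'grip_force': 0.0, 'gripper_width': 0.08783544221313334}
{'camera_matrix': [[472.621, 0.0, 315.438], [0.0, 472.621, 242.718], [0.0, 0.0, 1.0]], 'pose': [[-0.958, 0.159, -0.236, 0.283], [-0.285, -0.591, 0.755, 0.953], [-0.019, 0.791, 0.612, 0.95], [0.0, 0.0, 0.0, 1.0]]}
{'camera_matrix': [[454.621, 0.0, 326.41], [0.0, 454.621, 235.041], [0.0, 0.0, 1.0]], 'pose': [[-0.024, 0.98, -0.195, 0.35], [-1.0, -0.026, -0.008, -0.006], [-0.013, 0.195, 0.981, 1.22], [0.0, 0.0, 0.0, 1.0]]}
```

View pics/top1.png

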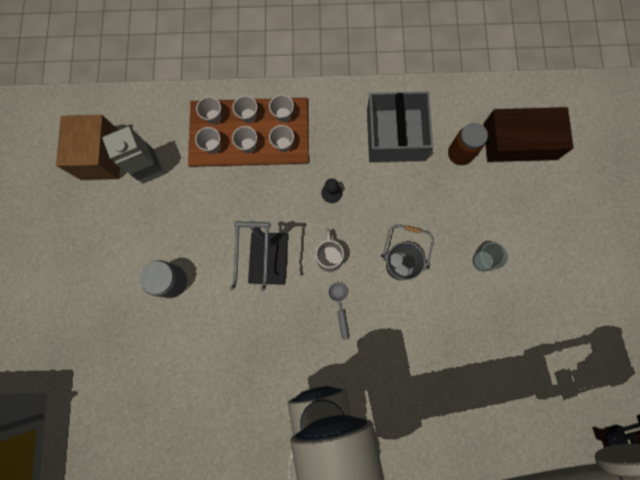

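View pics/side1.png

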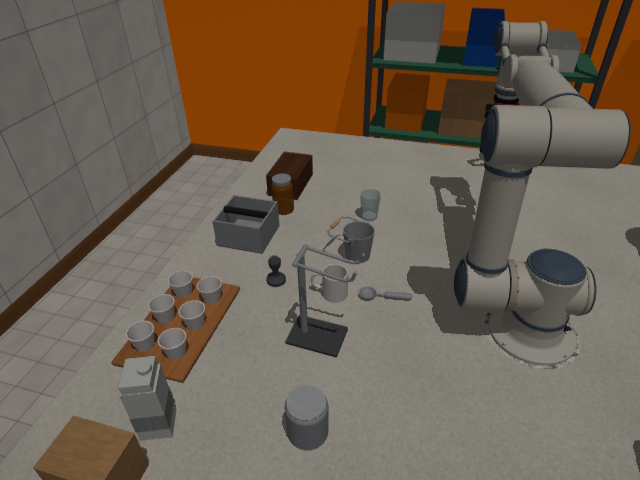

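The top view shows the pail at (406,260) with its bail folded up-image (world +x), sleeve at (412,229). The stand's prong tips are at (234,287) and (265,287) with the cross bar at (252,224). The mug is at (330,253), the glass at (489,256), the spoon at (341,310) and the tamper at (332,190).

```bash
python3 - <<'E'
from h import *
X=np.load('topX.npy');p=cv2.imread('pics/top1.png')
def fitc(P):
    A=np.c_[P[:,:2],np.ones(len(P))];s=np.linalg.lstsq(A,(P[:,:2]**2).sum(1),rcond=None)[0]
    c=s[:2]/2;return c,np.sqrt(s[2]+c@c)
def box(u0,u1,v0,v1,z0,z1):
    q=X[v0:v1,u0:u1];m=(q[...,2]>z0)&(q[...,2]<z1);return q[m],p[v0:v1,u0:u1][m]
b=lambda q:(len(q),q.min(0).round(3),q.max(0).round(3),np.median(q,0).round(3))
q,_=box(380,436,238,285,.09,.107);print('rim',b(q),fitc(q))
q,c=box(380,440,218,245,.04,.2);w=(c[:,2].astype(int)-c[:,0]>50);print('sleeve',b(q[w]));print(b(q))
q,_=box(225,310,210,295,.2,.4);print('prongs',b(q))
for z0,z1 in((.2,.25),(.25,.265),(.265,.28),(.28,.3)):
    r=q[(q[:,2]>z0)&(q[:,2]<z1)]
    if len(r):print(z0,b(r))
# left prong & right prong line fits
for s,(u0,u1) in dict(L=(228,246),R=(258,274)).items():
    r,_=box(u0,u1,226,292,.2,.32)
    vv=r[np.argsort(r[:,0])][::5];print(s,vv.round(3).tolist())
q,_=box(240,295,225,290,.006,.02);
print('plate',cv2.minAreaRect((q[:,:2]*1000).astype(np.float32)))
for n,(u0,u1,v0,v1) in dict(mug=(312,350,228,275),glass=(470,512,235,275),tamper=(318,346,175,205)).items():
    q,_=box(u0,u1,v0,v1,.03,.13);print(n,b(q))
S=cv2.imread('pics/side1.png')
a=cv2.resize(p[205:300,220:440],None,fx=3.6,fy=3.6,interpolation=2)
c=cv2.resize(S[200:365,270:420],None,fx=2,fy=2,interpolation=2)[:257]
cv2.imwrite('pics/crop1.png',a)
E
```

```text
rim (313, array([ 0.455, -0.265,  0.09 ]), array([ 0.56 , -0.132,  0.105]), array([ 0.515, -0.21 ,  0.097])) (array([ 0.5112653 , -0.19646896]), np.float64(0.05132137062603103))
sleeve (52, array([ 0.575, -0.23 ,  0.09 ]), array([ 0.592, -0.195,  0.1  ]), array([ 0.584, -0.213,  0.095]))
(210, array([ 0.544, -0.265,  0.087]), array([ 0.597, -0.143,  0.102]), array([ 0.578, -0.204,  0.093]))
prongs (743, array([0.423, 0.122, 0.2  ]), array([0.575, 0.204, 0.282]), array([0.531, 0.159, 0.263]))
0.2 (46, array([0.449, 0.134, 0.2  ]), array([0.569, 0.196, 0.249]), array([0.56 , 0.158, 0.228]))
0.25 (380, array([0.431, 0.127, 0.25 ]), array([0.563, 0.204, 0.265]), array([0.491, 0.161, 0.258]))
0.265 (308, array([0.423, 0.122, 0.265]), array([0.575, 0.204, 0.28 ]), array([0.564, 0.161, 0.27 ]))
0.28 (9, array([0.425, 0.135, 0.28 ]), array([0.433, 0.203, 0.282]), array([0.429, 0.199, 0.281]))
L [[0.427, 0.202, 0.277], [0.429, 0.202, 0.279], [0.432, 0.198, 0.269], [0.434, 0.197, 0.27], [0.436, 0.198, 0.269], [0.439, 0.204, 0.258], [0.443, 0.202, 0.259], [0.446, 0.199, 0.255], [0.448, 0.199, 0
[... 2011 characters left out ...]
[0.553, 0.131, 0.266], [0.556, 0.131, 0.27], [0.559, 0.133, 0.269], [0.56, 0.157, 0.2], [0.561, 0.154, 0.23], [0.561, 0.142, 0.268], [0.562, 0.156, 0.203], [0.563, 0.126, 0.27], [0.563, 0.139, 0.271], [0.563, 0.153, 0.239], [0.564, 0.153, 0.212], [0.569, 0.153, 0.211]]
plate ((535.6865234375, 159.27435302734375), (155.5428466796875, 139.38375854492188), 5.490553379058838)
mug (333, array([ 0.492, -0.038,  0.03 ]), array([0.598, 0.031, 0.09 ]), array([ 0.543, -0.003,  0.075]))
glass (587, array([ 0.475, -0.449,  0.03 ]), array([ 0.546, -0.379,  0.1  ]), array([ 0.512, -0.427,  0.074]))
tamper (167, array([ 0.692, -0.03 ,  0.035]), array([0.727, 0.004, 0.094]), array([ 0.707, -0.012,  0.085]))
```

View pics/crop1.png

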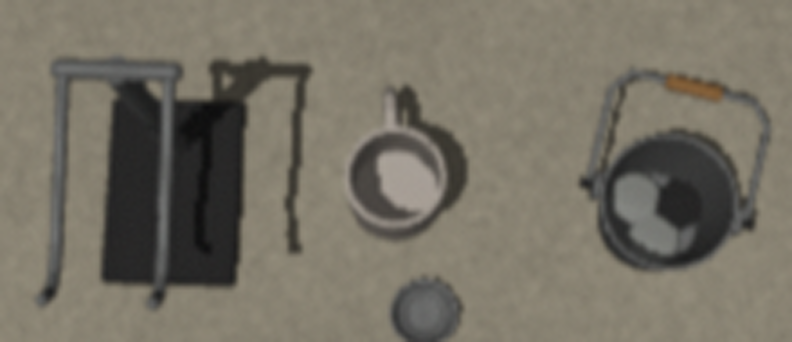

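```bash
cat >> h.py <<'E'
from scipy.spatial.transform import Rotation as Rn
def tool(az,tilt):
    """tool y along azimuth az (deg), z down, tilted so tips point along +y for tilt>0"""
    a,t=np.radians([az,tilt]);d=np.array([np.cos(a),np.sin(a),0]);k=np.array([0,0,1.])
    z=-np.cos(t)*k+np.sin(t)*d; y=np.cos(t)*d+np.sin(t)*k
    return np.c_[np.cross(y,z),y,z]
def rows(P,R,p0=None,R0=None):
    s=get_state()
    if R0 is None:
        q=s['tool_rot'];R0=Rn.from_quat([q[1],q[2],q[3],q[0]]).as_matrix();p0=s['eef_pos']
    return (R0.T@(np.array(P)-p0)*1000).round(1).tolist(), np.degrees(Rn.from_matrix(R0.T@R).as_rotvec()).round(2).tolist()
E
python3 - <<'E'
from h import *
S=np.array([.584,-.213,.089])
R=tool(-12,-30); print(bot.hold_point_z)
R1=tool(-12,0)
print(rows(S+[0,0,.12],R1)); print(rows(S-.08*R[:,2],R))
E
```

```text
0.0187
([521.5, -261.4, 13.1], [-0.09, -0.06, -65.06])
([557.7, -244.4, 63.8], [26.59, -17.08, -63.48])
```

```bash
python3 -m crank '[[[260,-130,0],[0,0,-33],24],[[260,-130,0],[0,0,-33],24],[[260,-130,0],[0,0,-33],24],[[260,-130,0],[0,0,-33],24],[[521,-261,0],[0,0,-65],24],[[521,-261,0],[0,0,-65],24],[[521,-261,0],[0,0,-65],24],[[521,-261,0],[0,0,-65],24]]'
python3 - <<'E'
from h import *
S=np.array([.584,-.213,.089])
R=tool(-12,-30)
print(get_state()['joint_positions'].round(3))
print(rows(S-.06*R[:,2],R))
E
```

```text
time: 0.77
eef_pos: [0.3925, -0.3709, 0.2222]
tool_rot: [-0.0, 0.816, 0.578, -0.0]
ft_force: [0.9, -0.6, 0.1]
gripper_width: 0.0379
grip_force: 0.0
[-0.82  -0.07   1.394  0.     1.819 -0.481]
([216.4, 157.9, 81.3], [29.93, -1.96, -7.25])
```

```bash
python3 -m crank '[[[216,158,30],[30,-2,-7],24],[[216,158,30],[30,-2,-7],24],[[216,158,30],[30,-2,-7],24],[[216,158,30],[30,-2,-7],24],[[216,158,30],[30,-2,-7],24],[[216,158,30],[30,-2,-7],24],[[216,158,30],[30,-2,-7],24],[[216,158,30],[30,-2,-7],24]]'
python3 - <<'E'
from h import *
S=np.array([.584,-.213,.089])
R=tool(-12,-30)
print(get_state()['joint_positions'].round(3))
print(rows(S-.05*R[:,2],R))
E
```

```text
time: 1.43
eef_pos: [0.6165, -0.2181, 0.1863]
tool_rot: [-0.205, 0.751, 0.606, -0.165]
ft_force: [1.0, -0.5, -1.7]
gripper_width: 0.0243
grip_force: 0.0
[-0.354  0.798  0.477 -0.104  2.391 -0.199]
([-1.8, 20.6, 50.5], [-0.47, -0.11, -0.15])
```

```bash
python3 -m crank '[[[-2,10,25],[-0.5,0,0],24],[[-2,20.5,50],[-0.5,0,0],24],[[-2,20.5,50],[-0.5,0,0],24],[[-2,20.5,50],[-0.5,0,0],24]]'
python3 - <<'E'
from h import *
S=np.array([.584,-.213,.089])
R=tool(-12,-30)
print(get_state()['joint_positions'].round(3))
print(rows(S+.016*R[:,2],R))
p,d,X=grab('top','top2.png');p2,_,_=grab('side','side2.png')
b=lambda a:cv2.resize(a,None,fx=3,fy=3,interpolation=2)
im=np.hstack([b(p[170:330,350:480]),b(p2[170:330,290:420])]);cv2.imwrite('pics/crop2.png',im[...,::-1])
E
```

```text
time: 1.77
eef_pos: [0.6041, -0.2233, 0.1374]
tool_rot: [-0.201, 0.754, 0.604, -0.162]
ft_force: [0.7, -0.4, 0.9]
gripper_width: 0.0242
grip_force: 0.0
[-0.367  0.733  0.655 -0.096  2.268 -0.189]
([5.6, 5.1, 68.9], [0.14, -0.24, -0.56])
```

View pics/crop2.png

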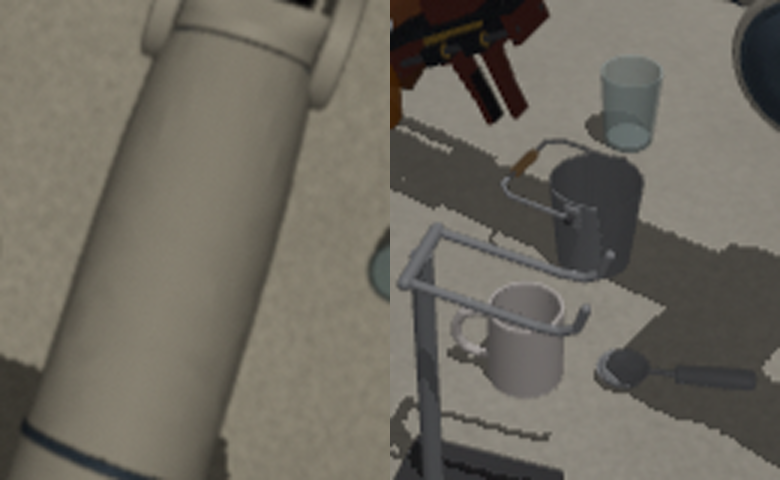

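The top view is blocked by the forearm. The side crop shows the open fingertips around (505,118) above the sleeve at (523,163). I'll cross-check the sleeve position from the side depth.

```bash
python3 - <<'E'
from h import *
p,d,X=grab('side')
q=X[205:245,318:350];c=p[205:245,318:350].astype(int)
m=(c[...,0]-c[...,2]>35)&(q[...,2]>.05)&(q[...,2]<.13)
w=q[m];print(len(w),np.median(w,0).round(4),w.min(0).round(3),w.max(0).round(3))
E
```

```text
18 [ 0.583  -0.2116  0.0962] [ 0.577 -0.228  0.092] [ 0.588 -0.193  0.099]
```

```bash
python3 -m crank '[[[5.5,5,10],[0,0,-0.5],24],[[5.5,5,35],[0,0,-0.5],24],[[5.5,5,55],[0,0,-0.5],24],[[5.5,5,67],[0,0,-0.5],24],[[5.5,5,67],[0,0,-0.5],24],[[5.5,5,67],[0,0,-0.5],24]]'
python3 -m crank '[[[0,0,0],[0,0,0],10],[[0,0,0],[0,0,0],5],[[0,0,0],[0,0,0],5],[[0,0,0],[0,0,0],5],[[0,0,0],[0,0,0],5],[[0,0,0],[0,0,0],5]]'
python3 - <<'E'
from h import *
s=get_state();q=s['tool_rot'];R0=Rn.from_quat([q[1],q[2],q[3],q[0]]).as_matrix();p0=s['eef_pos']
print(R0.round(3),s['moment'].round(2))
G=p0-.016*R0[:,2];print('grip',G.round(4))
d=np.array([np.cos(np.radians(-12)),np.sin(np.radians(-12)),0])
piv=np.array([.5,-.196,.088]);print('piv from grip',(G-.085*d).round(4))
h=np.cross(d,[0,0,1]) # rotation axis turning d->z
piv=G-.085*d; piv[2]=.0885
for a in range(0,98,7):
    Q=Rn.from_rotvec(np.radians(a)*h).as_matrix()
    print(a,*rows(piv+Q@(p0-piv),Q@R0))
E
```

```text
time: 2.42
eef_pos: [0.5792, -0.2121, 0.0801]
tool_rot: [-0.198, 0.752, 0.608, -0.159]
ft_force: [-0.0, -0.2, 0.9]
gripper_width: 0.0238
grip_force: 0.0
time: 2.92
eef_pos: [0.5791, -0.2116, 0.0787]
tool_rot: [-0.199, 0.752, 0.608, -0.159]
ft_force: [1.8, 1.7, 1.2]
gripper_width: 0.011
grip_force: 29.6
[[ 0.21   0.851 -0.481]
 [ 0.978 -0.182  0.105]
 [ 0.002 -0.492 -0.87 ]] [ 0.06 -0.29 -0.28]
grip [ 0.5868 -0.2133  0.0926]
piv from grip [ 0.5036 -0.1956  0.0926]
0 [0.0, 0.0, 0.0] [0.0, 0.0, 0.0]
7 [0.0, -4.1, -8.6] [-7.0, 0.0, -0.02]
14 [0.0, -9.3, -16.5] [-14.0, 0.01, -0.04]
21 [0.1, -15.3, -23.8] [-21.0, 0.01, -0.07]
28 [0.1, -22.2, -30.3] [-28.0, 0.02, -0.09]
35 [0.1, -29.9, -36.0] [-35.0, 0.02, -0.11]
42 [0.1, -38.2, -40.6] [-42.0, 0.03, -0.13]
49 [0.1, -47.0, -44.2] [-49.0, 0.03, -0.15]
56 [0.1, -56.1, -46.7] [-56.0, 0.04, -0.17]
63 [0.1, -65.5, -48.1] [-63.0, 0.04, -0.2]
70 [0.1, -75.0, -48.3] [-70.0, 0.05, -0.22]
77 [0.1, -84.4, -47.3] [-77.0, 0.05, -0.24]
84 [0.1, -93.7, -45.2] [-84.0, 0.06, -0.26]
91 [0.1, -102.6, -42.0] [-91.0, 0.06, -0.28]
```

```bash
python3 -m crank '[[[0,-2,-4.3],[-3.5,0,0],5],[[0,-4.1,-8.6],[-7,0,0],5],[[0,-6.7,-12.6],[-10.5,0,0],5],[[0,-9.3,-16.5],[-14,0,0],5],[[0,-12.3,-20.2],[-17.5,0,0],5],[[0,-15.3,-23.8],[-21,0,0],5],[[0,-18.7,-27.1],[-24.5,0,0],5],[[0,-22.2,-30.3],[-28,0,0],5]]'
python3 - <<'E'
from h import *
s=get_state();q=s['tool_rot'];R0=Rn.from_quat([q[1],q[2],q[3],q[0]]).as_matrix();p0=s['eef_pos']
G=p0-.016*R0[:,2];v=G-[.5036,-.1956,.0885];print(G,np.linalg.norm(v),s['joint_positions'].round(2))
p,_,_=grab('side')
cv2.imwrite('pics/c3.png',cv2.resize(p[170:330,270:430],None,fx=3,fy=3,interpolation=2)[...,::-1])
E
```

```text
time: 3.58
eef_pos: [0.5743, -0.2107, 0.1158]
tool_rot: [-0.01, 0.778, 0.628, -0.007]
ft_force: [0.3, 1.1, -0.3]
gripper_width: 0.0114
grip_force: 30.0
[ 0.57469674 -0.21084451  0.13176865] 0.08461275063466804 [-0.41  0.15  1.36 -0.    1.66 -0.19]
```

View pics/c3.png

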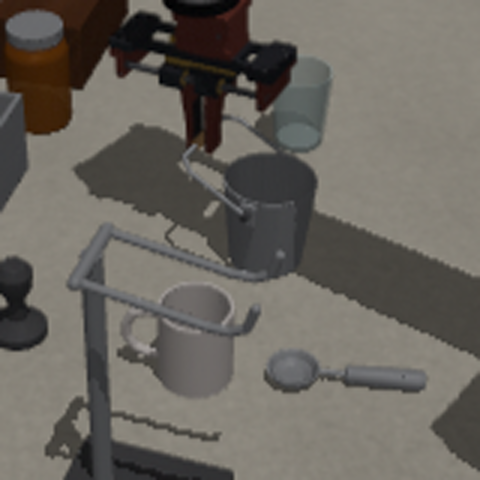

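The side view shows the bail held at about 30° and the pail standing undisturbed. I'll continue the arc.

```bash
cat > arc.py <<'E'
from h import *
import sys
s=get_state();q=s['tool_rot'];R0=Rn.from_quat([q[1],q[2],q[3],q[0]]).as_matrix();p0=s['eef_pos']
h=np.cross([np.cos(np.radians(-12)),np.sin(np.radians(-12)),0],[0,0,1])
piv=np.array([.5036,-.1956,.0885])
G=p0-.016*R0[:,2];v=G-piv;print('angle',np.degrees(np.arctan2(v[2],np.hypot(*v[:2])*np.sign(v[0]))).round(2),np.linalg.norm(v),s['ft_force'].round(1),s['joint_positions'].round(2),G.round(4))
for a in map(float,sys.argv[1:]):
    Q=Rn.from_rotvec(np.radians(a)*h).as_matrix();print(a,*rows(piv+Q@(p0-piv),Q@R0))
E
python3 arc.py 8 16 24 32
```

```text
angle 31.83 0.08479694412892304 [ 4.1 -0.1 -1.2] [-0.41  0.14  1.36 -0.    1.66 -0.19] [ 0.574  -0.2108  0.1332]
8.0 [0.0, -4.9, -9.6] [-8.0, 0.02, -0.02]
16.0 [0.0, -11.1, -18.4] [-16.0, 0.04, -0.03]
24.0 [0.0, -18.4, -26.3] [-24.0, 0.06, -0.05]
32.0 [0.0, -26.8, -33.1] [-32.0, 0.08, -0.07]
```

```bash
python3 -m crank '[[[0,-2.3,-4.9],[-4,0,0],5],[[0,-4.9,-9.6],[-8,0,0],5],[[0,-7.9,-14.1],[-12,0,0],5],[[0,-11.1,-18.4],[-16,0,0],5],[[0,-14.6,-22.5],[-20,0,0],5],[[0,-18.4,-26.3],[-24,0,0],5],[[0,-22.5,-29.8],[-28,0,0],5],[[0,-26.8,-33.1],[-32,0,0],5]]'
python3 -m crank '[[[0,0,0],[0,0,0],5]]'
python3 arc.py 7 14 21 28
```

```text
time: 4.3
eef_pos: [0.5495, -0.2055, 0.1509]
tool_rot: [0.205, 0.75, 0.606, 0.167]
ft_force: [1.9, 1.9, 2.4]
gripper_width: 0.0112
grip_force: 29.9
time: 4.38
eef_pos: [0.5484, -0.2051, 0.1504]
tool_rot: [0.206, 0.75, 0.606, 0.167]
ft_force: [2.2, 0.6, 1.2]
gripper_width: 0.0112
grip_force: 30.0
angle 63.53 0.084503096360447 [2.2 0.6 1.2] [-0.51 -0.43  1.91  0.17  1.15 -0.32] [ 0.5404 -0.2035  0.1641]
7.0 [-0.0, -4.2, -8.4] [-7.0, 0.02, -0.0]
14.0 [-0.0, -9.3, -16.3] [-14.0, 0.05, -0.01]
21.0 [-0.0, -15.4, -23.5] [-21.0, 0.07, -0.01]
28.0 [-0.1, -22.3, -29.9] [-28.0, 0.09, -0.02]
```

j2 is heading for its limit, so I'll open the fingers, turn them back around the round sleeve, and grip again.

```bash
python3 -m crank '[[[0,0,0],[0,0,0],24],[[0,0,0],[0,0,0],24],[[0,0,0],[0,0,0],24],[[0,0,0],[0,0,0],24]]'
python3 - <<'E'
from h import *
s=get_state();q=s['tool_rot'];R0=Rn.from_quat([q[1],q[2],q[3],q[0]]).as_matrix();p0=s['eef_pos']
print(np.degrees(np.arctan2(-R0[2,1],R0[2,2])))
h=R0[:,0];G=np.array([.5404,-.2035,.1641])
for a in (10,20,30,40):
    Q=Rn.from_rotvec(np.radians(a)*h).as_matrix();print(a,*rows(G+Q@(p0-G),Q@R0))
p,_,X=grab('side');q=X[190:245,318:360];c=p[190:245,318:360].astype(int)
m=(c[...,0]-c[...,2]>35)&(q[...,2]>.1)&(q[...,2]<.2);w=q[m];print(len(w),np.median(w,0) if len(w) else 0)
E
```

```text
time: 4.72
eef_pos: [0.5493, -0.2057, 0.1489]
tool_rot: [0.203, 0.751, 0.606, 0.165]
ft_force: [-0.2, 0.0, 0.9]
gripper_width: 0.0238
grip_force: 0.0
-149.66403943761637
10 [0.0, -3.1, -0.2] [10.0, 0.0, -0.0]
20 [0.0, -6.1, -1.0] [20.0, 0.0, 0.0]
30 [-0.0, -8.9, -2.3] [30.0, -0.0, 0.0]
40 [0.0, -11.4, -4.0] [40.0, 0.0, 0.0]
9 [ 0.54451936 -0.18307449  0.16624038]
```

```bash
python3 -m crank '[[[0,-1.6,-0.1],[5,0,0],24],[[0,-3.1,-0.2],[10,0,0],24],[[0,-4.6,-0.6],[15,0,0],24],[[0,-6.1,-1],[20,0,0],24],[[0,-7.5,-1.7],[25,0,0],24],[[0,-8.9,-2.3],[30,0,0],24],[[0,-10.2,-3.1],[35,0,0],24],[[0,-11.4,-4],[40,0,0],24]]'
python3 -m crank '[[[0,0,0],[0,0,0],10],[[0,0,0],[0,0,0],5],[[0,0,0],[0,0,0],5],[[0,0,0],[0,0,0],5],[[0,0,0],[0,0,0],5],[[0,0,0],[0,0,0],5]]'
python3 arc.py 7 14 21 28
```

```text
time: 5.43
eef_pos: [0.538, -0.2032, 0.1471]
tool_rot: [-0.067, 0.775, 0.626, -0.053]
ft_force: [0.1, -0.9, 0.5]
gripper_width: 0.0239
grip_force: 0.0
time: 5.93
eef_pos: [0.537, -0.203, 0.1474]
tool_rot: [-0.065, 0.775, 0.626, -0.051]
ft_force: [0.8, 0.2, -6.5]
gripper_width: 0.0114
grip_force: 30.0
angle 63.73 0.08327844684201403 [ 0.8  0.2 -6.5] [-0.4   0.17  1.28 -0.03  1.85 -0.2 ] [ 0.5396 -0.2036  0.1632]
7.0 [-0.0, -7.9, -2.5] [-7.0, 0.02, -0.02]
14.0 [-0.0, -16.1, -3.9] [-14.0, 0.03, -0.04]
21.0 [-0.0, -24.4, -4.4] [-21.0, 0.05, -0.05]
28.0 [-0.1, -32.7, -3.8] [-28.0, 0.06, -0.07]
```

```bash
python3 -m crank '[[[0,0,1],[0,0,0],5],[[0,0,1],[0,0,0],5],[[0,0,1],[0,0,0],5]]'; python3 - <<'E'
from h import *
p,_,_=grab('side');s=get_state();print(s['ft_force'],s['eef_pos'])
cv2.imwrite('pics/c4.png',cv2.resize(p[150:310,270:430],None,fx=3.5,fy=3.5,interpolation=2)[...,::-1])
E
```

```text
time: 6.18
eef_pos: [0.5375, -0.2031, 0.1469]
tool_rot: [-0.065, 0.775, 0.626, -0.051]
ft_force: [1.0, -0.8, -2.4]
gripper_width: 0.0113
grip_force: 30.0
[ 1.0819607  -0.65788556 -2.38205388] [ 0.53756892 -0.20312784  0.14684331]
```

View pics/c4.png

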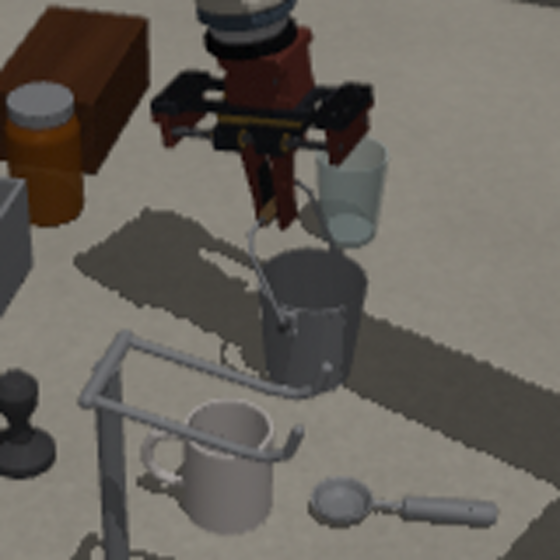

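The side view shows the bail at about 64°, gripped, with the pail standing.

```bash
python3 -m crank '[[[0,-4,-1.3],[-3.5,0,0],5],[[0,-7.9,-2.5],[-7,0,0],5],[[0,-12,-3.2],[-10.5,0,0],5],[[0,-16.1,-3.9],[-14,0,0],5],[[0,-20.2,-4.2],[-17.5,0,0],5],[[0,-24.4,-4.4],[-21,0,0],5],[[0,-28,-4.2],[-24,0,0],5],[[0,-31,-4],[-26.5,0,0],5]]'
python3 -m crank '[[[0,0,0],[0,0,0],5],[[0,0,0],[0,0,0],5],[[0,0,0],[0,0,0],5]]'
python3 arc.py; python3 - <<'E'
from h import *
p,_,X=grab('side')
cv2.imwrite('pics/c5.png',cv2.resize(p[150:310,270:430],None,fx=3.5,fy=3.5,interpolation=2)[...,::-1])
p,_,X=grab('top','top5.png')
E
```

```text
time: 6.9
eef_pos: [0.5076, -0.1965, 0.1558]
tool_rot: [0.115, 0.769, 0.621, 0.094]
ft_force: [0.6, 0.5, -2.1]
gripper_width: 0.0115
grip_force: 30.0
time: 7.15
eef_pos: [0.5078, -0.1968, 0.1553]
tool_rot: [0.113, 0.77, 0.621, 0.093]
ft_force: [-0.7, -0.2, -0.6]
gripper_width: 0.0113
grip_force: 30.0
angle 90.29 0.08208309638275116 [-0.7 -0.2 -0.6] [-0.48 -0.34  1.77  0.08  1.43 -0.27] [ 0.5033 -0.1959  0.1706]
```

View pics/c5.png

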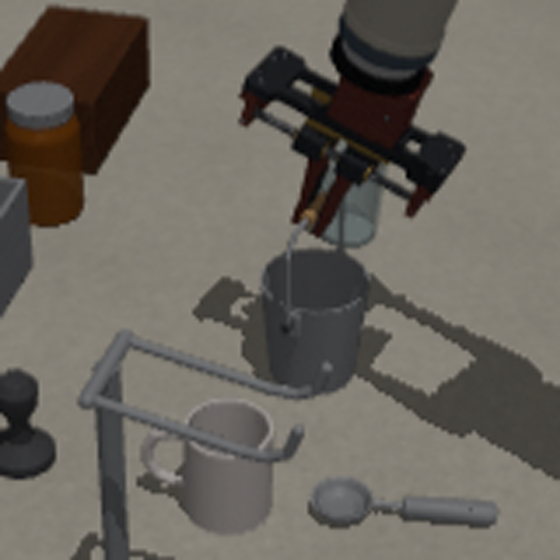

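The bail is upright with its near leg vertical at crop (289,270), and the pail is standing. I'll regrip with the tool vertical for the transfer.

```bash
python3 -m crank '[[[0,0,0],[0,0,0],24],[[0,0,0],[0,0,0],24],[[0,0,0],[0,0,0],24],[[0,0,0],[0,0,0],24]]'
python3 - <<'E'
from h import *
s=get_state();print(s['ft_force'].round(1))
for t in(12,6,0):
    R=tool(-12,t);print(t,rows(np.array([.5033,-.1959,.1725])+.017*R[:,2],R))
E
```

```text
time: 7.58
eef_pos: [0.5086, -0.1968, 0.1557]
tool_rot: [0.114, 0.769, 0.621, 0.094]
ft_force: [0.5, 0.2, -0.3]
gripper_width: 0.0238
grip_force: 0.0
[ 0.5  0.2 -0.3]
12 ([-0.2, -1.7, -0.7], [4.99, -0.09, -0.16])
6 ([-0.2, -3.4, -1.0], [10.99, -0.1, -0.15])
0 ([-0.2, -5.1, -1.4], [16.99, -0.11, -0.15])
```

```bash
python3 -m crank '[[[0,-1.7,-0.7],[5,0,0],24],[[0,-3.4,-1],[11,0,0],24],[[0,-5.1,-1.4],[17,0,0],24],[[0,-5.1,-1.4],[17,0,0],24]]'
python3 -m crank '[[[0,0,0],[0,0,0],10],[[0,0,0],[0,0,0],5],[[0,0,0],[0,0,0],5],[[0,0,0],[0,0,0],5],[[0,0,0],[0,0,0],5],[[0,0,0],[0,0,0],5]]'
python3 arc.py
python3 - <<'E'
from h import *
p,_,X=grab('side');q=X[150:310,270:430]
cv2.imwrite('pics/c6.png',cv2.resize(p[150:310,270:430],None,fx=3.5,fy=3.5,interpolation=2)[...,::-1])
E
```

```text
time: 7.92
eef_pos: [0.5042, -0.1958, 0.1521]
tool_rot: [-0.005, 0.778, 0.629, -0.002]
ft_force: [0.9, 0.9, -0.8]
gripper_width: 0.0242
grip_force: 0.0
time: 8.42
eef_pos: [0.5025, -0.1956, 0.1555]
tool_rot: [-0.0, 0.778, 0.628, 0.001]
ft_force: [0.4, -0.1, -3.0]
gripper_width: 0.0109
grip_force: 30.0
angle 90.75 0.08298283557639018 [ 0.4 -0.1 -3. ] [-0.44 -0.08  1.52  0.    1.7  -0.22] [ 0.5025 -0.1956  0.1715]
```

View pics/c6.png

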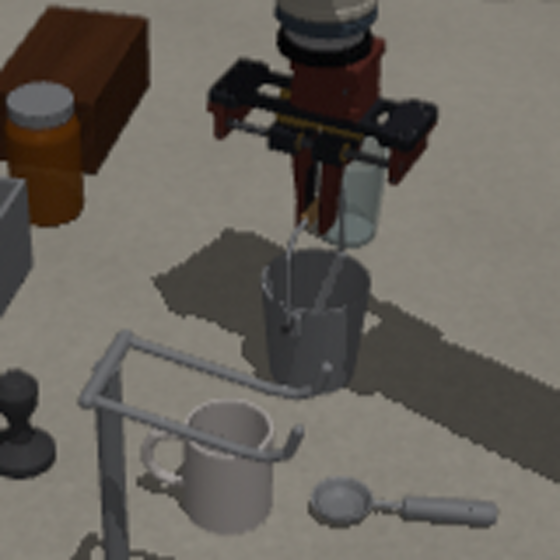

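Bail upright and gripped with the tool vertical. Next is a gentle lift.

```bash
python3 -m crank '[[[0,0,-3],[0,0,0],5],[[0,0,-8],[0,0,0],5],[[0,0,-16],[0,0,0],5],[[0,0,-26],[0,0,0],5],[[0,0,-37],[0,0,0],5],[[0,0,-48],[0,0,0],5],[[0,0,-59],[0,0,0],5],[[0,0,-70],[0,0,0],5]]'
python3 -m crank '[[[0,0,-11],[0,0,0],5],[[0,0,-22],[0,0,0],5],[[0,0,-33],[0,0,0],5],[[0,0,-42],[0,0,0],5],[[0,0,-50],[0,0,0],5],[[0,0,-54],[0,0,0],5],[[0,0,-56],[0,0,0],5],[[0,0,-56],[0,0,0],5]]'
python3 - <<'E'
from h import *
seat=np.array([.451,.167,.256]);a=np.radians(-2.8);sx=np.array([np.cos(a),np.sin(a),0])
R=tool(-2.8,0);z=get_state()['eef_pos'][2]
for o in(-.075,0):
    P=seat+o*sx;P[2]=z;print(rows(P,R), P)
print(get_state()['joint_positions'].round(2))
E
```

```text
time: 9.13
eef_pos: [0.5032, -0.1959, 0.2268]
tool_rot: [-0.001, 0.778, 0.628, 0.001]
ft_force: [-0.1, -0.7, -5.9]
gripper_width: 0.0112
grip_force: 30.0
time: 9.8
eef_pos: [0.5031, -0.196, 0.2813]
tool_rot: [-0.001, 0.778, 0.628, 0.001]
ft_force: [0.4, -0.2, -5.9]
gripper_width: 0.011
grip_force: 30.0
([331.8, -201.2, 0.9], [-0.02, -0.13, -9.33]) [0.37608954 0.17066373 0.28131654]
([343.9, -127.2, 0.8], [-0.02, -0.13, -9.33]) [0.451      0.167      0.28131654]
[-0.44 -0.05  1.27  0.    1.92 -0.22]
```

```bash
python3 -m crank '[[[2,-2,0],[0,0,0],5],[[7,-6,0],[0,0,0],5],[[15,-13,0],[0,0,0],5],[[25,-22,0],[0,0,0],5],[[37,-33,0],[0,0,0],5],[[50,-45,0],[0,0,0],5],[[64,-57,0],[0,0,0],5],[[78,-69,0],[0,0,0],5]]'
python3 -m crank '[[[14,-12,0],[0,0,0],5],[[28,-24,0],[0,0,0],5],[[42,-36,0],[0,0,0],5],[[56,-48,0],[0,0,0],5],[[71,-59,0],[0,0,0],5],[[86,-70,0],[0,0,0],5],[[101,-80,0],[0,0,0],5],[[116,-90,0],[0,0,0],5]]'
python3 -m crank '[[[16,-8,0],[0,0,0],5],[[32,-15,0],[0,0,0],5],[[48,-21,0],[0,0,0],5],[[64,-26,0],[0,0,0],5],[[79,-30,0],[0,0,0],5],[[93,-34,0],[0,0,0],5],[[106,-37,0],[0,0,0],5],[[117,-39,0],[0,0,0],5]]'
python3 -m crank '[[[8,-1,0],[0,0,-1],5],[[14,-2,0],[0,0,-2.5],5],[[18,-2,0],[0,0,-4],5],[[20,-2,0],[0,0,-5.5],5],[[20.5,-2,0],[0,0,-7],5],[[20.5,-2,0],[0,0,-8],5],[[20.5,-2,0],[0,0,-9],5],[[20.5,-2,0],[0,0,-9.3],5]]'
python3 -m crank '[[[0,0,0],[0,0,0],5],[[0,0,0],[0,0,0],5],[[0,0,0],[0,0,0],5],[[0,0,0],[0,0,0],5],[[0,0,0],[0,0,0],5],[[0,0,0],[0,0,0],5],[[0,0,0],[0,0,0],5],[[0,0,0],[0,0,0],5]]'
python3 - <<'E'
from h import *
seat=np.array([.451,.167,.256]);a=np.radians(-2.8);sx=np.array([np.cos(a),np.sin(a),0])
R=tool(-2.8,0);z=get_state()['eef_pos'][2]
for o in(-.075,0):
    P=seat+o*sx;P[2]=z;print(rows(P,R), P)
p,_,_=grab('side');np.save('s7.npy',p);
cv2.imwrite('pics/c7.png',cv2.resize(p[170:370,270:470],None,fx=3,fy=3,interpolation=2)[...,::-1])
E
```

```text
time: 10.47
eef_pos: [0.4508, -0.1037, 0.2811]
tool_rot: [-0.001, 0.778, 0.628, 0.001]
ft_force: [-0.5, 0.7, -6.5]
gripper_width: 0.0113
grip_force: 30.0
time: 11.13
eef_pos: [0.387, 0.0284, 0.2816]
tool_rot: [-0.001, 0.778, 0.629, 0.001]
ft_force: [-0.1, 1.0, -6.3]
gripper_width: 0.0113
grip_force: 30.0
time: 11.8
eef_pos: [0.3736, 0.151, 0.2818]
tool_rot: [-0.001, 0.777, 0.629, 0.001]
ft_force: [0.4, 0.0, -5.3]
gripper_width: 0.0114
grip_force: 30.0
time: 12.47
eef_pos: [0.3772, 0.1699, 0.282]
tool_rot: [-0.001, 0.724, 0.69, 0.001]
ft_force: [-0.1, -0.4, -5.9]
gripper_width: 0.0113
grip_force: 30.0
time: 13.13
eef_pos: [0.3772, 0.1702, 0.282]
tool_rot: [-0.001, 0.724, 0.689, 0.001]
ft_force: [-0.9, 0.6, -5.7]
gripper_width: 0.0113
grip_force: 30.0
([0.4, -1.1, 0.0], [-0.02, -0.14, -0.04]) [0.37608954 0.17066373 0.28200503]
([0.4, 73.9, -0.0], [-0.02, -0.14, -0.04]) [0.451      0.167      0.28200503]
```

View pics/c7.png

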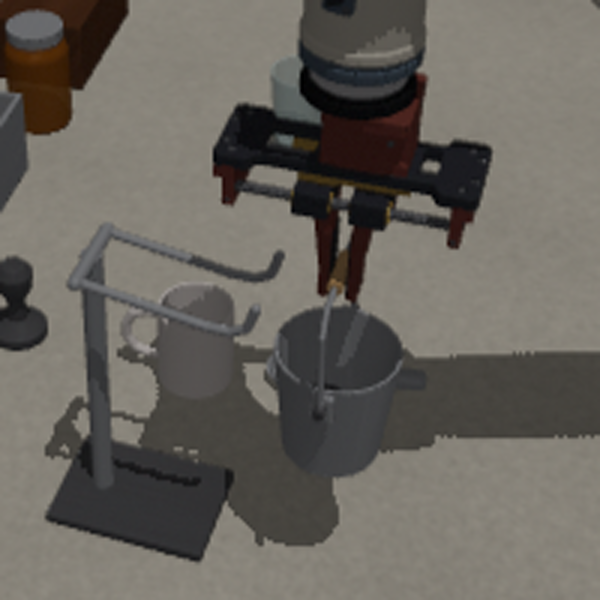

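The pail hangs plumb in front of the stand, with prong tips at crop (277,258) and (252,318). I'll check its lateral centring from the rim.

```bash
python3 - <<'E'
from h import *
p,_,X=grab('side');q=X[265:335,355:410].reshape(-1,3);z=q[:,2]
for lo,hi in((.21,.24),(.15,.2)):
    r=q[(z>lo)&(z<hi)];r=r[np.hypot(r[:,0]-.377,r[:,1]-.17)<.062]
    A=np.c_[r[:,:2],np.ones(len(r))];s=np.linalg.lstsq(A,(r[:,:2]**2).sum(1),rcond=None)[0];c=s[:2]/2
    print(len(r),c,np.sqrt(s[2]+c@c),r[:,2].max(),r[:,1].min(),r[:,1].max(),r[:,0].min(),r[:,0].max())
E
```

```text
572 [0.37386173 0.17504431] 0.046409608527832824 0.2391199111004093 0.11772874313812975 0.2317882183683163 0.32685662812868455 0.42105581639158307
914 [0.37346868 0.17399601] 0.04124989521610112 0.1999674659725892 0.12834824124550326 0.21845058628654956 0.3289989038818081 0.415637890128994
```

```bash
python3 -m crank '[[[-1,2,0],[0,0,0],5],[[-2,7,0],[0,0,0],5],[[-2.5,15,0],[0,0,0],5],[[-2.5,24,0],[0,0,0],5],[[-2.5,34,0],[0,0,0],5],[[-2.5,44,0],[0,0,0],5],[[-2.5,53,0],[0,0,0],5],[[-2.5,60,0],[0,0,0],5]]'
python3 -m crank '[[[0,6,0],[0,0,0],5],[[0,10,0],[0,0,0],5],[[0,13,0],[0,0,0],5],[[0,14,0],[0,0,0],5],[[0,14,0],[0,0,0],5],[[0,14,0],[0,0,0],5],[[0,14,0],[0,0,0],5],[[0,14,0],[0,0,0],5]]'
python3 - <<'E'
from h import *
p,_,X=grab('side')
cv2.imwrite('pics/c8.png',cv2.resize(p[180:360,250:450],None,fx=4,fy=3.3,interpolation=2)[:594,:,::-1])
q=X[220:310,290:370].reshape(-1,3);z=q[:,2]
r=q[(z>.262)&(z<.29)];r=r[(r[:,0]<.44)];
print(len(r),r[:,1].min(),r[:,1].max(),r[:,0].min()); 
for lo,hi in((.1,.15),(.18,.22)):
    k=r[(r[:,1]>lo)&(r[:,1]<hi)];print(len(k),np.median(k,0) if len(k) else '')
E
```

```text
time: 13.9
eef_pos: [0.4383, 0.1646, 0.2815]
tool_rot: [-0.001, 0.725, 0.689, 0.0]
ft_force: [-0.5, -0.2, -5.5]
gripper_width: 0.0111
grip_force: 30.0
time: 14.57
eef_pos: [0.4507, 0.1641, 0.2822]
tool_rot: [-0.001, 0.724, 0.689, 0.001]
ft_force: [-0.0, -0.2, -6.2]
gripper_width: 0.0111
grip_force: 30.0
68 0.13734203998661976 0.20772160300891063 0.42455019373831393
29 [0.42843614 0.1403939  0.27434017]
31 [0.43294774 0.20441297 0.27303987]
```

View pics/c8.png

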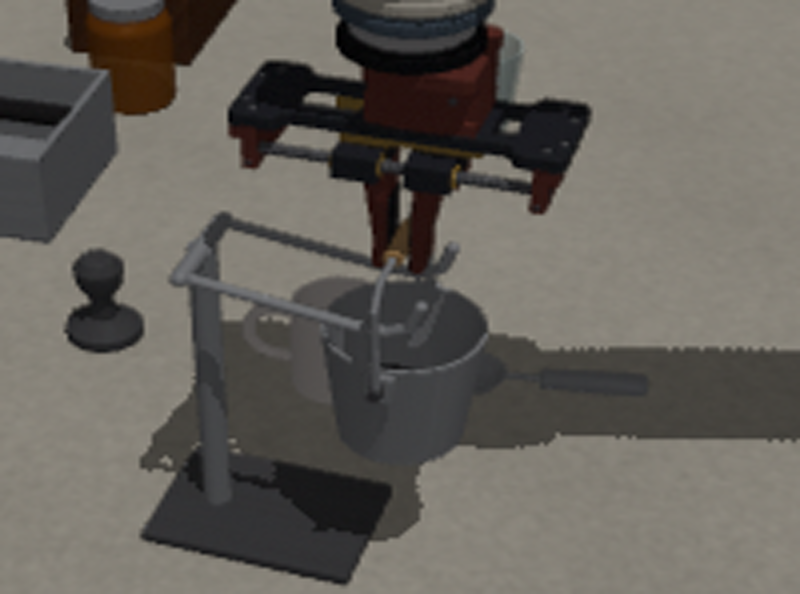

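The bail is past the tips, the prongs reach through it above the rim, and the pail is level. Both cameras agree on centring, so I'll lower it.

```bash
python3 -m crank '[[[0,0,3],[0,0,0],5],[[0,0,9],[0,0,0],5],[[0,0,16],[0,0,0],5],[[0,0,23],[0,0,0],5],[[0,0,29],[0,0,0],5],[[0,0,34],[0,0,0],5],[[0,0,37],[0,0,0],5],[[0,0,39],[0,0,0],5]]'
python3 -m crank '[[[0,0,1],[0,0,0],5],[[0,0,2],[0,0,0],5],[[0,0,3],[0,0,0],5],[[0,0,3],[0,0,0],5],[[0,0,3],[0,0,0],5],[[0,0,3],[0,0,0],5]]'
```

```text
time: 15.28
eef_pos: [0.4508, 0.1641, 0.2422]
tool_rot: [-0.001, 0.724, 0.689, 0.0]
ft_force: [-0.7, -0.2, -5.6]
gripper_width: 0.0109
grip_force: 30.0
time: 15.78
eef_pos: [0.451, 0.1642, 0.2402]
tool_rot: [-0.001, 0.724, 0.689, 0.001]
ft_force: [0.0, -0.4, -6.7]
gripper_width: 0.0111
grip_force: 30.0
```

```bash
python3 -m crank '[[[0,0,1],[0,0,0],5],[[0,0,2],[0,0,0],5],[[0,0,2],[0,0,0],5],[[0,0,2],[0,0,0],5]]'
python3 -m crank '[[[0,0,1],[0,0,0],5],[[0,0,2],[0,0,0],5],[[0,0,2],[0,0,0],5],[[0,0,2],[0,0,0],5]]'
```

```text
time: 16.12
eef_pos: [0.4511, 0.1642, 0.2386]
tool_rot: [-0.001, 0.724, 0.689, 0.001]
ft_force: [-0.1, 0.6, -1.2]
gripper_width: 0.0113
grip_force: 30.0
time: 16.45
eef_pos: [0.4512, 0.1642, 0.2383]
tool_rot: [-0.0, 0.724, 0.689, 0.002]
ft_force: [-2.7, -0.8, 5.4]
gripper_width: 0.011
grip_force: 30.0
```

```bash
python3 -m crank '[[[0,0,-1],[0,0,0],5],[[0,0,-1.5],[0,0,0],5],[[0,0,-1.5],[0,0,0],14],[[0,0,-1.5],[0,0,0],18],[[0,0,-1.5],[0,0,0],24],[[0,0,-1.5],[0,0,0],28],[[0,0,-1.5],[0,0,0],28],[[0,0,-1.5],[0,0,0],28]]'
python3 -m crank '[[[0,0,-3],[0,0,0],28],[[0,0,-8],[0,0,0],28],[[0,0,-16],[0,0,0],28],[[0,0,-26],[0,0,0],28],[[0,0,-40],[0,0,0],28],[[0,0,-60],[0,0,0],28],[[0,0,-80],[0,0,0],28],[[0,0,-100],[0,0,0],28]]'
python3 -m crank '[[[0,0,-30],[0,0,0],28],[[0,0,-60],[0,0,0],28],[[0,0,-60],[0,0,0],28],[[0,0,-60],[0,0,0],28],[[0,0,-60],[0,0,0],28],[[0,0,-60],[0,0,0],28],[[0,0,-60],[0,0,0],28],[[0,0,-60],[0,0,0],28]]'
python3 - <<'E'
from h import *
p,_,X=grab('side')
cv2.imwrite('pics/c9.png',cv2.resize(p[180:360,250:450],None,fx=4,fy=3.3,interpolation=2)[:594,:,::-1])
E
```

```text
time: 17.12
eef_pos: [0.4509, 0.1642, 0.2373]
tool_rot: [-0.001, 0.724, 0.689, 0.001]
ft_force: [-0.5, -0.9, -0.4]
gripper_width: 0.0281
grip_force: 0.0
time: 17.78
eef_pos: [0.4509, 0.1639, 0.3396]
tool_rot: [-0.001, 0.724, 0.689, 0.001]
ft_force: [0.9, 0.3, -0.2]
gripper_width: 0.028
grip_force: 0.0
time: 18.45
eef_pos: [0.4508, 0.1637, 0.3963]
tool_rot: [-0.001, 0.724, 0.689, -0.0]
ft_force: [-0.3, 0.2, -0.6]
gripper_width: 0.0281
grip_force: 0.0
```

View pics/c9.png

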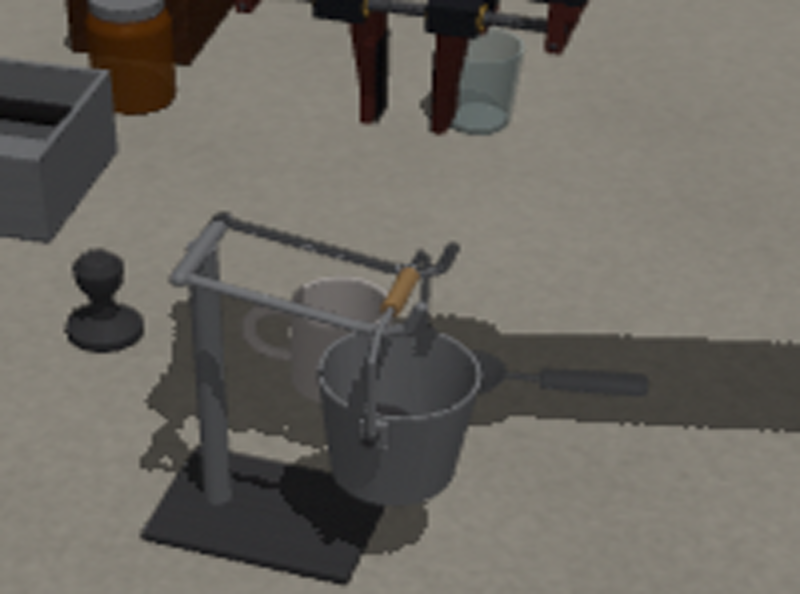

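The pail hangs with its bail on both prongs and the sleeve between them. I'll check that it is level and still.

```bash
cat > lv.py <<'E'
from h import *
p,_,X=grab('side');q=X[260:340,320:380].reshape(-1,3)
r=q[(q[:,2]>.09)&(q[:,2]<.17)];r=r[(np.hypot(r[:,0]-.45,r[:,1]-.168)<.07)]
# tilt: outer wall centre at low and high bands
for lo,hi in((.1,.115),(.125,.14),(.145,.16)):
    k=r[(r[:,2]>lo)&(r[:,2]<hi)&(r[:,1]>.18)];A=np.c_[k[:,:2],np.ones(len(k))];s=np.linalg.lstsq(A,(k[:,:2]**2).sum(1),rcond=None)[0];c=s[:2]/2
    print(lo,len(k),c.round(4),np.sqrt(s[2]+c@c).round(4))
np.save('fr%d.npy'%int(get_state()['time']*100),p)
E
python3 lv.py
W='[[[0,0,0],[0,0,0],28],[[0,0,0],[0,0,0],28],[[0,0,0],[0,0,0],28],[[0,0,0],[0,0,0],28],[[0,0,0],[0,0,0],28],[[0,0,0],[0,0,0],28],[[0,0,0],[0,0,0],28],[[0,0,0],[0,0,0],28]]'; true
python3 -m crank '[[[0,0,0],[0,0,0],28],[[0,0,0],[0,0,0],28],[[0,0,0],[0,0,0],28],[[0,0,0],[0,0,0],28],[[0,0,0],[0,0,0],28],[[0,0,0],[0,0,0],28],[[0,0,0],[0,0,0],28],[[0,0,0],[0,0,0],28]]' >/dev/null
python3 -m crank '[[[0,0,0],[0,0,0],28],[[0,0,0],[0,0,0],28],[[0,0,0],[0,0,0],28],[[0,0,0],[0,0,0],28],[[0,0,0],[0,0,0],28],[[0,0,0],[0,0,0],28],[[0,0,0],[0,0,0],28],[[0,0,0],[0,0,0],28]]' >/dev/null
python3 lv.py
python3 - <<'E'
import numpy as np,glob
f=sorted(glob.glob('fr*.npy'));a,b=[np.load(x).astype(int)[255:345,315:380] for x in f]
print(f,np.abs(a-b).mean(),np.abs(a-b).max())
E
```

```text
0.1 111 [0.4507 0.1677] 0.0389
0.125 126 [0.4502 0.1672] 0.042
0.145 110 [0.4499 0.1694] 0.0424
0.1 113 [0.4506 0.1676] 0.0391
0.125 127 [0.4501 0.1671] 0.042
0.145 121 [0.4497 0.1697] 0.0424
['fr1855.npy', 'fr1993.npy'] 0.47937321937321936 57
```

Centres line up through the height, so the pail is level within about 1–2°, and it is still. Handing in.

```bash
python3 -c "
from workcell import order
print(order.hand_in())"
```

```text
the job is handed in; nothing more can be done
None
```

The job is handed in at about 20 s: I swung the bail upright with the pail standing, then lifted the pail by it and hung it on both prongs, where it measured level to about 1–2° and still; the arm is clear and nothing else was touched.

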